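# Set the board holder and hold its sprung jaw at the index

## Task

Make the board holder ready for the next circuit board: first swing its hinged support bar down until it rests fully in its catch. Then pull the spring-loaded jaw out by its tab until its pointer stands level with the middle of the index block on the scale rail, and keep it there against the spring: you finish while still holding the jaw steady at the index, with the bar down in its catch. Leave the other things on the bench where they are.

Things in the scene. Friction and masses are not known exactly. Their poses are not given: they have to be found in the camera images.
- holder: Board holder fixed to the bench: dark base plate 12 mm thick (x -135..100, y -85..100 mm), fixed jaw on the far side, sliding jaw nearer the robot (both 130 mm long in y, 55 mm high), scale rail at y 84..98, x -125..-25, 38 mm high; two posts 44 mm high at x -127, y +-45. Origin on the bench under it; x from sliding to fixed jaw (away from the robot), y left along the jaws, z up. Yaw to 0.4 rad.
- bar (a joint): Hinge of the support bar between the jaws, rad: 0 = level, down in its catch (end stop); grows as the free end rises and swings towards the holder's +y; starts at 0.6 to 1.3. Axis parallel to the holder's x. Stiff with friction (0.2 N m): the bar stays where it is left and must be brought all the way down, with up to about 2 N at its end.
- bar_hinge (a point): Point on the bar's hinge axis, on the middle line of the bar, 40 mm above the bench, at holder x +45, y +70 mm. The hinge cheeks around it are 58 mm high. Frame turns with the bar.
- bar_pin (a point): Grip point on the round steel cross pin, 12 mm thick, at the bar's free end, 180 mm from the hinge axis. The pin is parallel to the holder's x and sticks out 51 mm to -x from the middle line of the bar (10 x 10 mm section); this point is 31 mm out, on the pin's centre line. Bar down: pin 40 mm above open bench, at holder y -110 mm, 33 mm clear of the catch. Frame turns with the bar.
- catch (a point): Middle of the catch, the open-topped fork in which the bar rests when down: two aluminium cheeks 52 mm high, 12 mm wide in y, 15 mm apart, at holder x +45, y -65 mm; this point is 40 mm above the bench, at the middle line of the lowered bar.
- jaw (a joint): Travel of the sliding jaw, m: 0 = pushed home by its spring (where it starts), grows as it is pulled towards the holder's -x, end stop at 0.08. The spring pulls back with about 5 N at 0, growing 1.3 N for each 10 mm (13 N at 60 mm); it always returns when let go. The index lies at 0.030 to 0.060.
- jaw_tab (a point): Middle of the top edge of the jaw's pull tab, an upright steel plate 10 mm thick (holder's x), 36 mm wide (y), top edge 102 mm above the bench, both faces free from there down to 60 mm or less. Moves with the jaw (55 mm high, its near face 41 mm from the tab's middle). Frame parallel to the holder's.
- pointer (a point): Tip of the jaw's pointer, a 4 mm wide steel strip that sticks out from the jaw to the +y side, above the inner edge of the scale rail, 53 mm above the bench. It moves with the jaw. Frame parallel to the holder's.
- index: The index block: a small dark steel block, 10 mm (x) x 22 mm (y) x 10 mm, sitting on top of the scale rail; its place along the rail changes from run to run. Origin at the middle of its underside, 38 mm above the bench; axes parallel to the holder's. The pointer is at the index when both have the same x in the holder's frame.
- spool: Metal solder spool standing on end, 60 mm wide, 50 mm high, loose. Leave alone. Origin under its middle.
- flux: Brown glass bottle, 38 mm wide, 100 mm high, loose. Leave alone. Origin under its middle.
- board: Green circuit board with parts on it, 120 x 90 mm, up to 13 mm high, lying loose. Leave alone. Origin under its middle.
- tray: Black parts tray with four compartments, 80 x 60 x 20 mm, loose. Leave alone. Origin under its middle.
- driver: Screwdriver with a black handle, 150 mm long, lying loose. Leave alone. Origin under its middle.
- tweezers: Steel tweezers, 115 mm long, 6 mm high, lying loose. Leave alone. Origin under their middle.
- jar: White lidded jar, 56 mm wide, 70 mm high, loose, nearer the robot on its right. Leave alone. Origin under its middle.

How it is judged:
By the outcome, as a careful person would: the job done as asked, in the order asked, and still so for the second after the job is handed in, while the arm keeps its last pose, push and grip.
It also fails if it takes over 51 s, if anything falls off the work surface, if the arm or the gripper's body presses on something with over 40 N, if the wrist force passes 120 N, or if a joint passes its speed limit or range.

## Robot

A 6-joint arm with a two-finger parallel gripper is mounted at the origin on the work surface. World frame = base frame: x ahead of the robot, y to its left, z up, the work surface at z = 0. Lengths are in mm, angles in rad, forces in N, time in s.
With the tool pointing down it reaches from about 400 to 925 mm from the base axis. Payload 12.5 kg.
Tool frame: the origin (TCP) lies on the mounting face of the last link; the fingertips stand 190 mm ahead of it and the grasp point (between the pads) lies 171 mm ahead of it (env.grasp_offset is the distance from the TCP to the grasp point, in mm); z points along the fingers, y is the direction in which the jaws open and shut (so a half turn about z gives the same grasp; the last joint's range is limited). The gripper opens to 95 mm and grips with 3 to 60 N. Pads are 20 mm wide; open, the fingers measure 119 mm over their backs; the gripper's body (75 mm by 180 mm) begins 59 mm behind the grasp point.
Start: joints at [1.17, 0.491, 1.559, -0, 1.092, -0.106], TCP at [181.569, 598.045, 404.761] pointing down, gripper open.
Joint ranges: [-3.1, 3.1], [-0.84, 2.19], [0.05, 2.79], [-1.13, 4.28], [0.06, 2.93], [-2.69, 2.69]. Speed limits (rad/s): [2.22, 2.22, 2.79, 3.14, 3.14, 3.14].

## Interface

Orientations are given as [roll, pitch, yaw] about the fixed x, y, z axes, in that order (R = Rz(yaw) Ry(pitch) Rx(roll)).
In Python, from cell import env, viewer gives the robot as it stands.
- The arm moves only by the tool play_rows, never from a script. Its argument "increments" is a list of rows, each an object of numbers: "dx", "dy", "dz": the shift along the tool's x, y, z in mm; "rx", "ry", "rz": the turn, a rotation vector about the tool's x, y, z in units of 6 degrees (1.0 is 6 degrees). A call has 1 to 8 rows; each row is the pose to reach, as a shift and turn from the pose measured when the call began, along the tool's axes at that moment; what a row does not reach only later rows make up. A row lasts 1/12 s, in which the tool goes at most 41.7 mm and 7.16 degrees, less where a joint would pass 70% of its speed; a pose out of reach is approached as far as the arm can. A call with a gripper value outside its range is refused whole. "fingers" is the opening, from 0 (shut) to 1 (fully open), set as the call begins (left out, the last holds). The fingers move at their own pace and stop on an object; the grip force is fixed at half the most. Time passes only in rows, so rows that repeat a pose let the fingers close. It gives the time, the measured TCP pose, the force and the opening at its end, in the units of the state.
- env.state(): the state, without advancing time (a new reading comes with each control period).
- viewer.read_camera(name): name is "scene" or "top" or "wrist"; returns a dict with "image" (384x512x3 uint8, red, green, blue), "fx", "fy", "cx", "cy" (pixels), "rvec" (rotation vector, rad) and "tvec" (3), from world to camera coordinates, as OpenCV has them. Camera axes: x right, y down, z forward; pixel columns grow to the right and rows downward; lengths in mm; the calibration is good to about 2 mm. A picture is of the moment at which its call begins. There is no depth.
- env.job_done(): hands the job in, once; it reports no verdict.
The state is a dict: "t": time; "joints": joint angles; "qvel": joint speeds; "tau": joint torques, N m; "eef_pos": TCP position; "tcp_rot": TCP orientation; "ft_force": force on the tool from outside, world axes, zero at the start; "moment": the same for the moment, N m; "opening": opening from 0.0 (shut) to 1.0 (fully open).
Only numpy, scipy, OpenCV 4.12 (cv2) and the standard library are available. Lean on these libraries where they do the work, as an engineer would, in place of code of your own. Each camera call takes 0.05 s, during which the arm holds its last target.

## Working session

There is one attempt and no reset: what is moved stays moved. The work goes in short steps, Python scripts to look and compute and a tool call to move; the robot and the scene stay as the last step left them, time stands still between calls to the robot, and variables do not carry over. Pictures are saved under pics/ and viewed, and the job is handed in when it is done.

Besides the shell and the picture viewer there is one more tool, called as name(argument=value, ...), one argument or row to a line, values as JSON. play_rows: Moves the arm, as the interface text tells. Its arguments: {"type":"object","properties":{"increments":{"type":"array","items":{"type":"object","properties":{"dx":{"type":"number"},"dy":{"type":"number"},"dz":{"type":"number"},"rx":{"type":"number"},"ry":{"type":"number"},"rz":{"type":"number"}}}},"fingers":{"type":"number"}},"required":["increments"]}

```bash
ls; mkdir -p pics; python3 - <<'E'
from cell import env, viewer
import cv2,pickle
s=env.state();print(s)
d={}
for n in("scene","top","wrist"):
    r=viewer.read_camera(n);d[n]=r
    cv2.imwrite(f"pics/{n}0.png",cv2.resize(r["image"][:,:,::-1],(800,600),interpolation=cv2.INTER_CUBIC))
    print(n,r["fx"],r["fy"],r["cx"],r["cy"],r["rvec"],r["tvec"])
pickle.dump(d,open("cams0.pkl","wb"))
E
```

```text
pics
{'t': 0.0, 'joints': array([ 1.17039153e+00,  4.91545406e-01,  1.55948897e+00,  9.42510413e-06,
        1.09171705e+00, -1.05597194e-01]), 'qvel': array([ 1.35779456e-03, -1.22465132e-04,  5.22750751e-05,  1.10697715e-03,
        1.62359232e-04,  2.67001284e-04]), 'tau': array([-2.28753051e-03, -6.12633276e+01, -2.58190745e+01,  6.91461540e-02,
        4.81966313e-02, -6.03358490e-05]), 'eef_pos': array([181.55390087, 597.99783427, 404.15681471]), 'tcp_rot': array([-3.14044122e+00, -1.30448252e-04,  2.84678062e+00]), 'ft_force': array([-1.34283582, -0.27150812, -0.34254763]), 'moment': array([-0.02136538, -0.0465867 , -0.01793794]), 'opening': 0.9997648831782129}
scene 367.28445309513353 367.28445309513353 249.91772171527379 189.46472491450075 [ 0.97309175  2.55204862 -0.96336228] [ 448.79466024 -208.95091188 1199.84586601]
top 458.4803802372261 458.4803802372261 246.0999938615046 198.76990783544258 [ 2.10889945 -2.15734212  0.19825732] [ -20.78239689  596.18373522 1049.30305934]
wrist 343.7508018936145 343.7508018936145 257.5117787675268 194.955876635956 [-2.35443001 -1.74739521 -0.21921524] [-625.78247502  -28.49896485  390.29104577]
```

View pics/scene0.png

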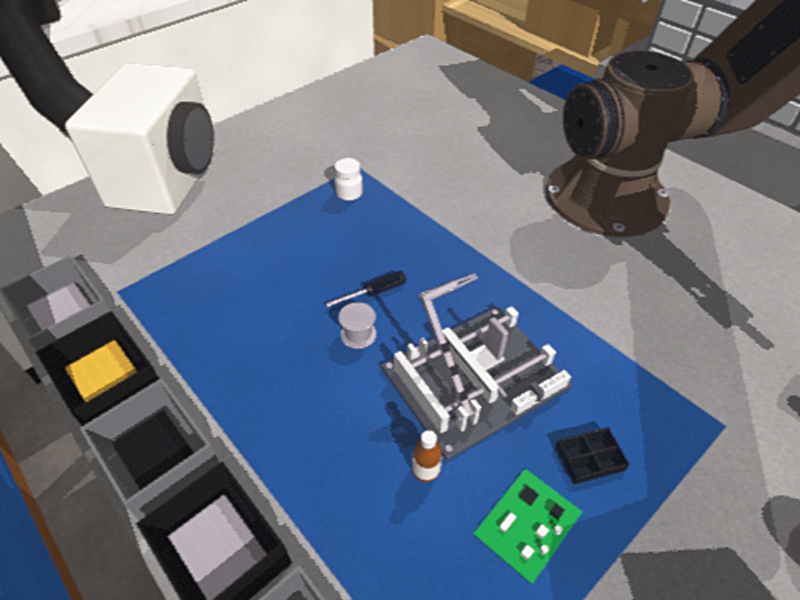

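View pics/top0.png

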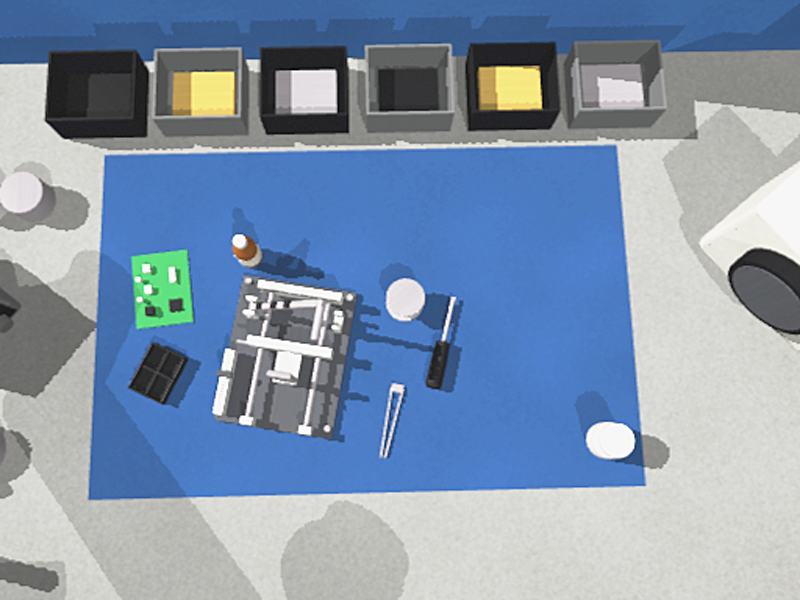

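View pics/wrist0.png

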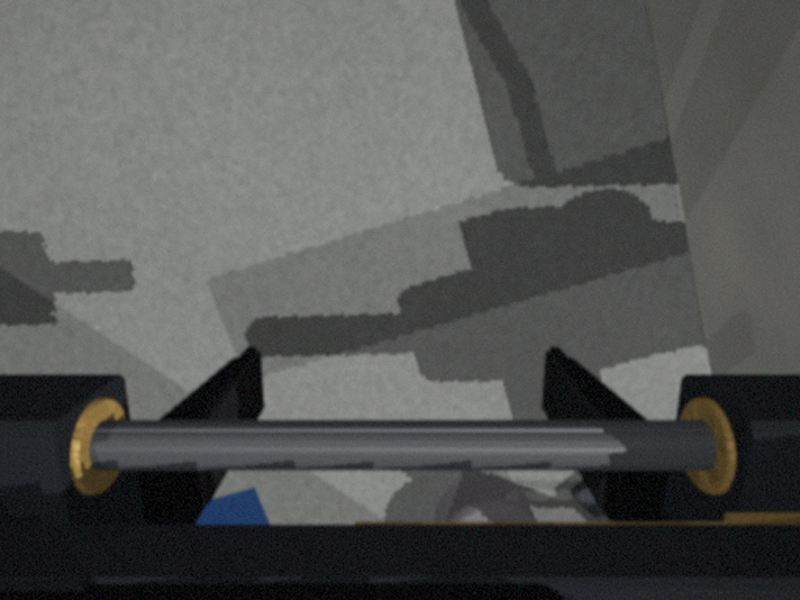

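```bash
cat > h.py <<'E'
import cv2,numpy as np,pickle
def ray(r,u,v):
    R=cv2.Rodrigues(np.array(r["rvec"]))[0];t=np.array(r["tvec"]).ravel()
    d=R.T@np.array([(u-r["cx"])/r["fx"],(v-r["cy"])/r["fy"],1]);return -R.T@t,d
def onz(r,u,v,z):
    c,d=ray(r,u,v);return c+d*(z-c[2])/d[2]
def proj(r,P):
    K=np.array([[r["fx"],0,r["cx"]],[0,r["fy"],r["cy"]],[0,0,1]])
    return cv2.projectPoints(np.atleast_2d(np.array(P,float)),np.array(r["rvec"]),np.array(r["tvec"]),K,None)[0].reshape(-1,2)
def crop(r,x0,y0,x1,y1,s,fn):
    cv2.imwrite(fn,cv2.resize(r["image"][y0:y1,x0:x1,::-1],None,fx=s,fy=s,interpolation=cv2.INTER_CUBIC))
E
python3 - <<'E'
from h import *
d=pickle.load(open("cams0.pkl","rb"))
crop(d["top"],130,170,240,285,5,"pics/topc.png")
crop(d["scene"],235,165,375,300,5,"pics/scenec.png")
E
```

```text
(no output)
```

View pics/topc.png

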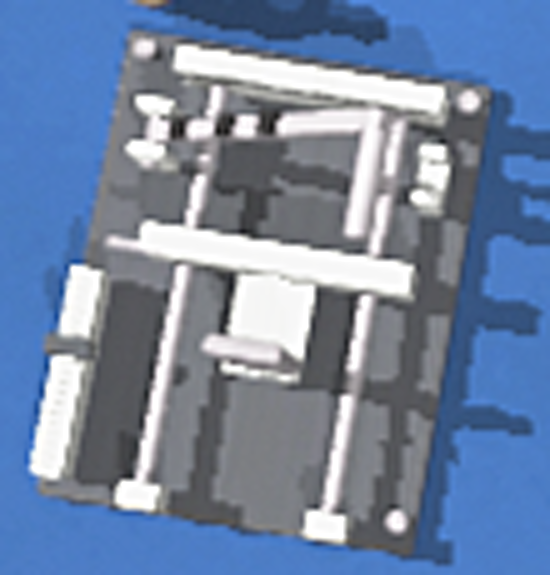

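View pics/scenec.png

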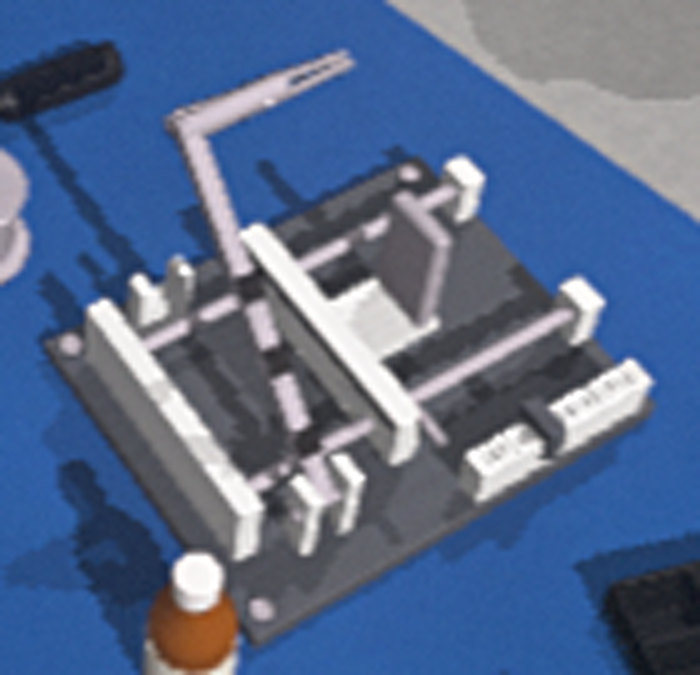

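The top view shows the holder's base plate corners at crop (132,32), (490,90), (412,552), (38,490). It also shows the pin end at (358,235), bar end at (375,112), index block at (70,343), pointer tip at (107,240) and tab top at (240,350).

```bash
cat >> h.py <<'E'
def fit(H,W):
    H=np.array(H,float);W=np.array(W,float)
    a=H-H.mean(0);b=W-W.mean(0)
    yaw=np.arctan2((a[:,0]*b[:,1]-a[:,1]*b[:,0]).sum(),(a*b).sum())
    R=np.array([[np.cos(yaw),-np.sin(yaw)],[np.sin(yaw),np.cos(yaw)]])
    t=W.mean(0)-R@H.mean(0);return yaw,t,W-(H@R.T+t)
E
python3 - <<'E'
from h import *
d=pickle.load(open("cams0.pkl","rb"));r=d["top"];s=d["scene"]
T=lambda u,v,z:onz(r,130+(u-2)/5,170+(v-2)/5,z)
S=lambda u,v,z:onz(s,235+(u-2)/5,165+(v-2)/5,z)
# base corners z=12 : (+100,+100),(100,-85),(-135,-85),(-135,100)
H=[(100,100),(100,-85),(-135,-85),(-135,100)]
W=[T(132,32,12)[:2],T(490,90,12)[:2],T(412,552,12)[:2],T(38,490,12)[:2]]
yaw,t,res=fit(H,W);print("top",yaw,t);print(res.round(1))
W2=[S(255,645,12)[:2],S(43,343,12)[:2],S(420,155,12)[:2],S(655,405,12)[:2]]
y2,t2,res=fit(H,W2);print("scene",y2,t2);print(res.round(1))
R=np.array([[np.cos(yaw),-np.sin(yaw)],[np.sin(yaw),np.cos(yaw)]])
L=lambda P:(R.T@(P[:2]-t)).round(1)
R2=np.array([[np.cos(y2),-np.sin(y2)],[np.sin(y2),np.cos(y2)]])
L2=lambda P:(R2.T@(P[:2]-t2)).round(1)
print("index top",L(T(70,343,48)),"scene",L2(S(545,410,48)))
print("pointer",L(T(107,240,53)),L2(S(445,440,53)))
print("tab top",L(T(242,349,102)),L2(S(422,217,102)))
# pin: triangulate ends
def tri(a,b):
    c1,d1=ray(r,130+(a[0]-2)/5,170+(a[1]-2)/5);c2,d2=ray(s,235+(b[0]-2)/5,165+(b[1]-2)/5)
    M=np.stack([d1,-d2],1);x=np.linalg.lstsq(M,c2-c1,rcond=None)[0]
    p,q=c1+x[0]*d1,c2+x[1]*d2;return (p+q)/2,np.linalg.norm(p-q)
for a,b in(((357,235),(350,58)),((376,115),(180,122))):
    p,g=tri(a,b);print("bar pt",p.round(1),g.round(1),L(p),"ang",np.arctan2(p[2]-40,70-L(p)[1]),np.hypot(p[2]-40,70-L(p)[1]))
E
```

```text
top -0.18438025767974428 [551.48472267 111.07651697]
[[-2.2 -0.8]
 [-2.   1.7]
 [ 2.1  0. ]
 [ 2.  -0.9]]
scene -0.1852663715721115 [551.29844705 114.08389388]
[[ 0.5  0.7]
 [-0.5  0.2]
 [-0.5  0.3]
 [ 0.5 -1.2]]
index top [-62.4  90.2] scene [-66.5  87.8]
pointer [-11.6  81.4] [-14.9  78.7]
tab top [-55.5   0.8] [-55.5  -0.4]
bar pt [526.4  73.6 193.5] 29.2 [-17.8 -41.5] ang 0.9427192038430137 189.75818660815668
bar pt [588.3  54.6 179.3] 0.1 [ 46.6 -48.8] ang 0.8647553620648201 183.09985585538914
```

```bash
python3 - <<'E'
from h import *
d=pickle.load(open("cams0.pkl","rb"));r=d["top"];s=d["scene"]
yaw=-0.185;t=np.array([551.4,112.6])
R=np.array([[np.cos(yaw),-np.sin(yaw)],[np.sin(yaw),np.cos(yaw)]])
for a in(.8,.84,.88,.92):
  P=[]
  for x,l in((45,180),(-6,180),(45,0)):
    P.append([*(R@[x,70-l*np.cos(a)]+t),40+l*np.sin(a)])
  print(a,((proj(r,P)-[130,170])*5+2).round().tolist(),((proj(s,P)-[235,165])*5+2).round().tolist())
E
```

```text
0.8 [[389.0, 126.0], [368.0, 242.0], [155.0, 134.0]] [[176.0, 128.0], [273.0, 83.0], [320.0, 499.0]]
0.84 [[376.0, 122.0], [355.0, 238.0], [155.0, 134.0]] [[184.0, 129.0], [281.0, 83.0], [320.0, 499.0]]
0.88 [[363.0, 118.0], [341.0, 235.0], [155.0, 134.0]] [[191.0, 130.0], [289.0, 83.0], [320.0, 499.0]]
0.92 [[349.0, 113.0], [327.0, 231.0], [155.0, 134.0]] [[199.0, 131.0], [298.0, 85.0], [320.0, 499.0]]
```

```bash
cat >> h.py <<'E'
from scipy.spatial.transform import Rotation as Ro
YAW=-0.185;T0=np.array([551.4,112.6])
RH=np.array([[np.cos(YAW),-np.sin(YAW)],[np.sin(YAW),np.cos(YAW)]])
def W(x,y,z): return np.array([*(RH@[x,y]+T0),z])
def delta(st,grasp,yaw,off=171):
    R=Ro.from_euler('xyz',st["tcp_rot"]);G=Ro.from_euler('xyz',[np.pi,0,yaw])
    p=np.array(grasp)+[0,0,off]
    d=R.inv().apply(p-st["eef_pos"]);w=(R.inv()*G).as_rotvec()/np.radians(6)
    print("d",d.round(1),"r",w.round(2));return d,w
def hol(st,off=171):
    R=Ro.from_euler('xyz',st["tcp_rot"]).as_matrix();g=np.array(st["eef_pos"])+R[:,2]*off
    return np.array([*(RH.T@(g[:2]-T0)),g[2]]).round(1)
E
python3 - <<'E'
from h import *
from cell import env
s=env.state()
print(W(14,70-180*np.cos(.84),174), hol(s))
delta(s,W(14,70-180*np.cos(.84),240),np.pi+YAW)
d=pickle.load(open("cams0.pkl","rb"));r=d["top"]
for n,u,v,z in(("spool",405,298,50),("flux",240,241,100),("driver",436,372,15),("tweez",390,425,5),("jar",610,438,70)):
    p=onz(r,u*.64,v*.64,z)[:2];print(n,p.round(),(RH.T@(p-T0)).round())
E
```

```text
[555.9374197   60.73707273 174.        ] [-452.8  409.   233.3]
d [-514.3 -405.3   -6.4] r [-0.01 -0.   -1.05]
spool [615. -66.] [  96. -164.]
flux [698. 180.] [131.  93.]
driver [ 503. -113.] [  -6. -231.]
tweez [422. -39.] [ -99. -173.]
jar [ 395. -361.] [ -67. -495.]
```

play_rows(
  increments=[
    {"dx": -514,"dy": -405,"dz": -6,"rz": -1.05},
    {"dx": -514,"dy": -405,"dz": -6,"rz": -1.05},
    {"dx": -514,"dy": -405,"dz": -6,"rz": -1.05},
    {"dx": -514,"dy": -405,"dz": -6,"rz": -1.05},
    {"dx": -514,"dy": -405,"dz": -6,"rz": -1.05},
    {"dx": -514,"dy": -405,"dz": -6,"rz": -1.05},
    {"dx": -514,"dy": -405,"dz": -6,"rz": -1.05},
    {"dx": -514,"dy": -405,"dz": -6,"rz": -1.05},
  ],
  fingers=1,
)

```text
invalid input
```

```bash
python3 - <<'E'
from h import *
from cell import env
s=env.state()
print(s["t"],hol(s),s["qvel"].round(2))
delta(s,W(14,70-180*np.cos(.84),240),np.pi+YAW)
E
```

```text
0.15 [-452.8  409.   233.3] [ 0. -0. -0.  0.  0.  0.]
d [-514.3 -405.3   -6.4] r [-0.01 -0.   -1.05]
```

play_rows(
  increments=[
    {"dx": -32,"dy": -25,"dz": 0,"rx": 0,"ry": 0,"rz": -0.13},
    {"dx": -64,"dy": -50,"dz": 0,"rx": 0,"ry": 0,"rz": -0.26},
    {"dx": -96,"dy": -75,"dz": 0,"rx": 0,"ry": 0,"rz": -0.4},
    {"dx": -128,"dy": -100,"dz": 0,"rx": 0,"ry": 0,"rz": -0.5},
    {"dx": -160,"dy": -125,"dz": -2,"rx": 0,"ry": 0,"rz": -0.65},
    {"dx": -192,"dy": -150,"dz": -4,"rx": 0,"ry": 0,"rz": -0.8},
    {"dx": -224,"dy": -175,"dz": -6,"rx": 0,"ry": 0,"rz": -0.9},
    {"dx": -256,"dy": -200,"dz": -6,"rx": 0,"ry": 0,"rz": -1.05},
  ],
  fingers=1,
)

```text
t: 0.82
eef_pos: [369.1, 330.5, 410.8]
tcp_rot: [-3.141, 0.0, 2.957]
ft_force: [1.6, 1.0, -0.0]
opening: 0.999
```

```bash
python3 - <<'E'
from h import *
from cell import env
s=env.state()
print(s["t"],hol(s),s["qvel"].round(2))
delta(s,W(14,70-180*np.cos(.84),240),np.pi+YAW)
E
```

```text
0.8167 [-219.3  180.6  239.8] [-0.99 -0.1   0.16 -0.   -0.07 -1.17]
d [-2.331e+02 -2.310e+02 -1.000e-01] r [-0.    0.    0.01]
```

play_rows(
  increments=[
    {"dx": -29,"dy": -29,"dz": 0,"rx": 0,"ry": 0,"rz": 0},
    {"dx": -58,"dy": -58,"dz": 0,"rx": 0,"ry": 0,"rz": 0},
    {"dx": -87,"dy": -87,"dz": 0,"rx": 0,"ry": 0,"rz": 0},
    {"dx": -116,"dy": -116,"dz": 0,"rx": 0,"ry": 0,"rz": 0},
    {"dx": -145,"dy": -145,"dz": 0,"rx": 0,"ry": 0,"rz": 0},
    {"dx": -174,"dy": -174,"dz": 0,"rx": 0,"ry": 0,"rz": 0},
    {"dx": -203,"dy": -203,"dz": 0,"rx": 0,"ry": 0,"rz": 0},
    {"dx": -233,"dy": -231,"dz": 0,"rx": 0,"ry": 0,"rz": 0},
  ],
  fingers=0.7,
)

```text
t: 1.48
eef_pos: [556.5, 58.7, 410.9]
tcp_rot: [-3.141, -0.0, 2.957]
ft_force: [0.0, 2.0, -0.5]
opening: 0.699
```

```bash
python3 - <<'E'
from h import *
from cell import env,viewer
r={n:viewer.read_camera(n) for n in("wrist","scene")}
s=env.state()
print(s["t"],hol(s),s["qvel"].round(2))
delta(s,W(14,70-180*np.cos(.84),174),np.pi+YAW)
w=r["wrist"];cv2.imwrite("pics/w1.png",w["image"][:,:,::-1]);crop(r["scene"],205,120,375,300,4,"pics/s1.png")
for a in(.8,.84,.88):
  P=[W(x,70-180*np.cos(a),40+180*np.sin(a)) for x in(45,14,-6)]
  print(a,proj(w,P).round().tolist())
pickle.dump(r,open("cams1.pkl","wb"))
E
```

```text
1.5833 [ 17.3 -53.8 239.4] [ 0.08 -0.03  0.07  0.02 -0.    0.07]
d [ 3.2  3.6 65.4] r [-0.01  0.01 -0.03]
0.8 [[251.0, 254.0], [251.0, 212.0], [251.0, 183.0]]
0.84 [[259.0, 257.0], [259.0, 214.0], [259.0, 184.0]]
0.88 [[267.0, 260.0], [267.0, 216.0], [267.0, 186.0]]
```

View pics/w1.png

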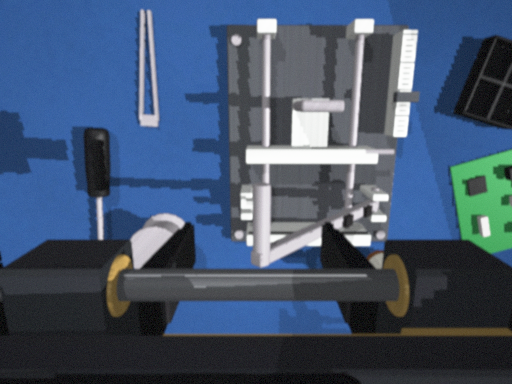

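View pics/s1.png

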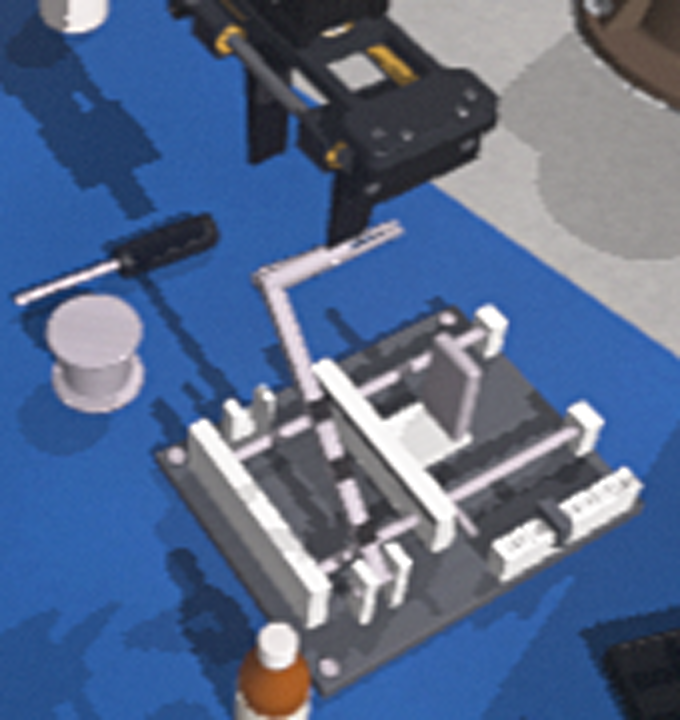

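The wrist view shows the pin from (263,187) to (263,262), so the bar angle is about 0.855. Lowering onto it.

play_rows(
  increments=[
    {"dx": 3,"dy": 5.5,"dz": 10,"rx": 0,"ry": 0,"rz": 0},
    {"dx": 3,"dy": 5.5,"dz": 22,"rx": 0,"ry": 0,"rz": 0},
    {"dx": 3,"dy": 5.5,"dz": 34,"rx": 0,"ry": 0,"rz": 0},
    {"dx": 3,"dy": 5.5,"dz": 46,"rx": 0,"ry": 0,"rz": 0},
    {"dx": 3,"dy": 5.5,"dz": 57,"rx": 0,"ry": 0,"rz": 0},
    {"dx": 3,"dy": 5.5,"dz": 63,"rx": 0,"ry": 0,"rz": 0},
    {"dx": 3,"dy": 5.5,"dz": 63,"rx": 0,"ry": 0,"rz": 0},
    {"dx": 3,"dy": 5.5,"dz": 63,"rx": 0,"ry": 0,"rz": 0},
  ],
  fingers=0.7,
)

```text
t: 2.25
eef_pos: [556.2, 63.4, 347.2]
tcp_rot: [-3.141, 0.0, 2.954]
ft_force: [0.3, -0.4, 0.2]
opening: 0.699
```

```bash
python3 - <<'E'
from h import *
from cell import env,viewer
r={n:viewer.read_camera(n) for n in("wrist",)}
s=env.state()
print(s["t"],hol(s),s["ft_force"].round(1),s["opening"])
w=r["wrist"];cv2.imwrite("pics/w2.png",w["image"][:,:,::-1])
for a in(.82,.84,.86,.88):
  P=[W(x,70-180*np.cos(a),40+180*np.sin(a)) for x in(45,14,-6)]
  print(a,proj(w,P).round().tolist())
E
```

```text
2.3 [ 14.1 -47.8 176.6] [ 0.1 -0.8 -0.4] 0.6983211396430785
0.82 [[245.0, 310.0], [245.0, 254.0], [244.0, 215.0]]
0.84 [[251.0, 313.0], [250.0, 256.0], [250.0, 216.0]]
0.86 [[256.0, 315.0], [256.0, 258.0], [256.0, 218.0]]
0.88 [[261.0, 318.0], [262.0, 260.0], [262.0, 220.0]]
```

View pics/w2.png

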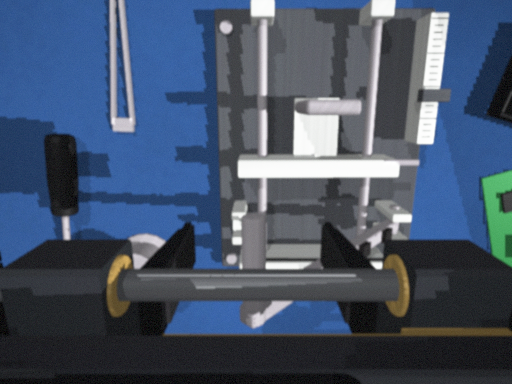

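The pin stands centred between the fingers at (254,230). Closing.

play_rows(
  increments=[
    {"dx": 0,"dy": 0,"dz": 0,"rx": 0,"ry": 0,"rz": 0},
    {"dx": 0,"dy": 0,"dz": 0,"rx": 0,"ry": 0,"rz": 0},
    {"dx": 0,"dy": 0,"dz": 0,"rx": 0,"ry": 0,"rz": 0},
    {"dx": 0,"dy": 0,"dz": 0,"rx": 0,"ry": 0,"rz": 0},
    {"dx": 0,"dy": 0,"dz": 0,"rx": 0,"ry": 0,"rz": 0},
    {"dx": 0,"dy": 0,"dz": 0,"rx": 0,"ry": 0,"rz": 0},
  ],
  fingers=0,
)

```text
t: 2.8
eef_pos: [556.3, 63.1, 347.7]
tcp_rot: [-3.141, 0.001, 2.954]
ft_force: [0.8, -0.5, -0.2]
opening: 0.338
```

```bash
python3 - <<'E'
from h import *
from cell import env,viewer
s=env.state()
h=hol(s);print(s["t"],h,s["ft_force"].round(1),s["opening"],s["tcp_rot"])
a0=.855
for k in range(1,17):
  a=a0*(1-k/16)
  print(k,round(a,3),(-180*np.cos(a)+180*np.cos(a0)).round(1),(180*np.sin(a0)-180*np.sin(a)).round(1))
E
```

```text
2.8 [ 14.2 -47.9 176.7] [ 0.8 -0.5 -0.2] 0.33831205212951704 [-3.14070614e+00  1.28146954e-03  2.95363767e+00]
1 0.802 -7.1 6.5
2 0.748 -13.8 13.4
3 0.695 -20.2 20.6
4 0.641 -26.1 28.1
5 0.588 -31.7 36.0
6 0.534 -36.8 44.1
7 0.481 -41.5 52.6
8 0.427 -45.7 61.2
9 0.374 -49.4 70.1
10 0.321 -52.7 79.1
11 0.267 -55.5 88.3
12 0.214 -57.8 97.6
13 0.16 -59.6 107.1
14 0.107 -60.9 116.6
15 0.053 -61.6 126.2
16 0.0 -61.9 135.8
```

Fingers are still closing.

play_rows(
  increments=[
    {"dx": 0,"dy": 0,"dz": 0,"rx": 0,"ry": 0,"rz": 0},
    {"dx": 0,"dy": 0,"dz": 0,"rx": 0,"ry": 0,"rz": 0},
    {"dx": 0,"dy": 0,"dz": 0,"rx": 0,"ry": 0,"rz": 0},
    {"dx": 0,"dy": 0,"dz": 0,"rx": 0,"ry": 0,"rz": 0},
    {"dx": 0,"dy": 0,"dz": 0,"rx": 0,"ry": 0,"rz": 0},
    {"dx": 0,"dy": 0,"dz": 0,"rx": 0,"ry": 0,"rz": 0},
  ],
  fingers=0,
)

```text
t: 3.3
eef_pos: [556.3, 62.8, 348.0]
tcp_rot: [-3.14, 0.002, 2.954]
ft_force: [-0.8, -5.7, 4.9]
opening: 0.119
```

play_rows(
  increments=[
    {"dx": 0,"dy": -7,"dz": 6.5,"rx": 0,"ry": 0,"rz": 0},
    {"dx": 0,"dy": -14,"dz": 13.4,"rx": 0,"ry": 0,"rz": 0},
    {"dx": 0,"dy": -20,"dz": 20.6,"rx": 0,"ry": 0,"rz": 0},
    {"dx": 0,"dy": -26,"dz": 28,"rx": 0,"ry": 0,"rz": 0},
    {"dx": 0,"dy": -31.7,"dz": 36,"rx": 0,"ry": 0,"rz": 0},
    {"dx": 0,"dy": -36.8,"dz": 44,"rx": 0,"ry": 0,"rz": 0},
    {"dx": 0,"dy": -41.5,"dz": 52.6,"rx": 0,"ry": 0,"rz": 0},
    {"dx": 0,"dy": -45.7,"dz": 61,"rx": 0,"ry": 0,"rz": 0},
  ],
  fingers=0,
)

```text
t: 3.97
eef_pos: [547.7, 17.4, 285.9]
tcp_rot: [-3.14, 0.001, 2.953]
ft_force: [0.2, 6.1, -1.3]
opening: 0.117
```

```bash
python3 - <<'E'
from h import *
from cell import env,viewer
s=env.state()
h=hol(s);print(s["t"],h,s["ft_force"].round(1),s["opening"],s["tcp_rot"])
delta(s,W(14,-110,40),np.pi+YAW)
E
```

```text
3.9667 [ 14.1 -94.4 114.9] [ 0.2  6.1 -1.3] 0.11731763988937496 [-3.14042736e+00  1.06258089e-03  2.95336125e+00]
d [ -0.1 -15.7  74.9] r [-0.01  0.01 -0.03]
```

play_rows(
  increments=[
    {"dx": 0,"dy": -4,"dz": 9,"rx": 0,"ry": 0,"rz": 0},
    {"dx": 0,"dy": -7,"dz": 18,"rx": 0,"ry": 0,"rz": 0},
    {"dx": 0,"dy": -10,"dz": 27,"rx": 0,"ry": 0,"rz": 0},
    {"dx": 0,"dy": -12,"dz": 36.5,"rx": 0,"ry": 0,"rz": 0},
    {"dx": 0,"dy": -14,"dz": 46,"rx": 0,"ry": 0,"rz": 0},
    {"dx": 0,"dy": -15,"dz": 55.5,"rx": 0,"ry": 0,"rz": 0},
    {"dx": 0,"dy": -15.5,"dz": 65,"rx": 0,"ry": 0,"rz": 0},
    {"dx": 0,"dy": -15.6,"dz": 72,"rx": 0,"ry": 0,"rz": 0},
  ],
  fingers=0,
)

```text
t: 4.63
eef_pos: [545.2, 2.5, 213.6]
tcp_rot: [-3.141, 0.003, 2.953]
ft_force: [-3.8, 13.1, 37.9]
opening: 0.118
```

play_rows(
  increments=[
    {"dx": 0,"dy": 0,"dz": 1,"rx": 0,"ry": 0,"rz": 0},
    {"dx": 0,"dy": 0,"dz": 2,"rx": 0,"ry": 0,"rz": 0},
    {"dx": 0,"dy": 0,"dz": 2,"rx": 0,"ry": 0,"rz": 0},
  ],
  fingers=0,
)

```text
t: 4.88
eef_pos: [545.4, 2.6, 212.2]
tcp_rot: [3.142, 0.004, 2.954]
ft_force: [-1.2, 5.6, 13.5]
opening: 0.12
```

```bash
python3 - <<'E'
from h import *
from cell import env,viewer
r={n:viewer.read_camera(n) for n in("wrist","top","scene")}
s=env.state()
h=hol(s);print(s["t"],h,s["ft_force"].round(1),s["opening"],s["tcp_rot"])
cv2.imwrite("pics/w3.png",r["wrist"]["image"][:,:,::-1]);crop(r["scene"],205,120,375,300,4,"pics/s3.png")
E
```

```text
5.0333 [  15.1 -109.3   41.2] [-1.8  5.3 13.9] 0.11817776855390308 [3.14150805 0.00443266 2.9535979 ]
```

View pics/s3.png

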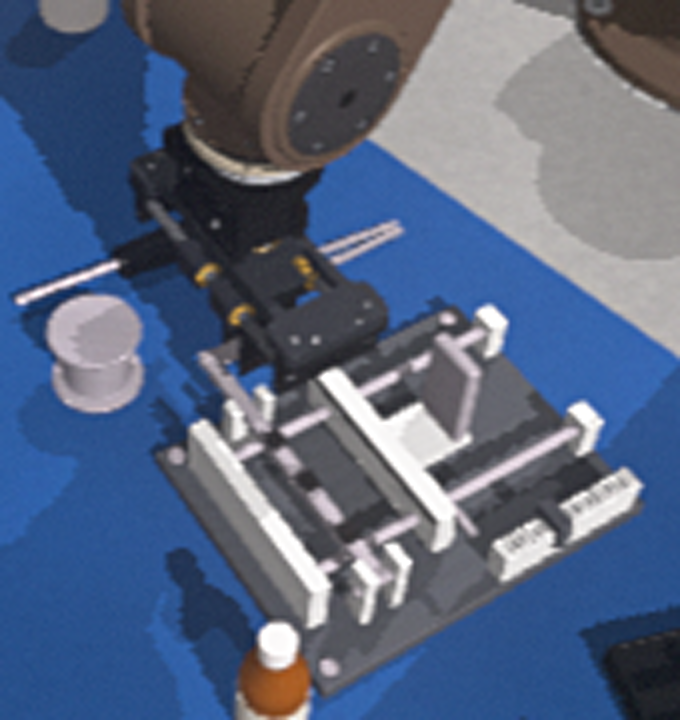

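Bar lies down between the catch cheeks at (250,410), pushed with 14 N against the stop. Releasing and rising.

play_rows(
  increments=[
    {"dx": 0,"dy": 0,"dz": 0.5,"rx": 0,"ry": 0,"rz": 0},
    {"dx": 0,"dy": 0,"dz": 0.5,"rx": 0,"ry": 0,"rz": 0},
    {"dx": 0,"dy": 0,"dz": 0.5,"rx": 0,"ry": 0,"rz": 0},
    {"dx": 0,"dy": 0,"dz": 0.5,"rx": 0,"ry": 0,"rz": 0},
    {"dx": 0,"dy": 0,"dz": 0.5,"rx": 0,"ry": 0,"rz": 0},
    {"dx": 0,"dy": 0,"dz": 0.5,"rx": 0,"ry": 0,"rz": 0},
  ],
  fingers=0.4,
)

```text
t: 5.53
eef_pos: [545.4, 2.4, 211.5]
tcp_rot: [-3.142, 0.004, 2.954]
ft_force: [0.1, 0.6, -0.1]
opening: 0.397
```

play_rows(
  increments=[
    {"dx": 0,"dy": 0,"dz": -15,"rx": 0,"ry": 0,"rz": 0},
    {"dx": 0,"dy": 0,"dz": -40,"rx": 0,"ry": 0,"rz": 0},
    {"dx": 0,"dy": 0,"dz": -70,"rx": 0,"ry": 0,"rz": 0},
    {"dx": 0,"dy": 0,"dz": -100,"rx": 0,"ry": 0,"rz": 0},
    {"dx": 0,"dy": 0,"dz": -130,"rx": 0,"ry": 0,"rz": 0},
    {"dx": 0,"dy": 0,"dz": -155,"rx": 0,"ry": 0,"rz": 0},
    {"dx": 0,"dy": 0,"dz": -165,"rx": 0,"ry": 0,"rz": 0},
    {"dx": 0,"dy": 0,"dz": -165,"rx": 0,"ry": 0,"rz": 0},
  ],
  fingers=0.4,
)

```text
t: 6.2
eef_pos: [544.7, 2.6, 378.4]
tcp_rot: [3.141, 0.008, 2.954]
ft_force: [-0.1, 0.8, 0.4]
opening: 0.401
```

```bash
python3 - <<'E'
from h import *
from cell import env,viewer
r={n:viewer.read_camera(n) for n in("wrist","top","scene")}
s=env.state()
h=hol(s);print(s["t"],h,s["ft_force"].round(1),s["opening"],s["tcp_rot"],s["joints"].round(2))
cv2.imwrite("pics/w4.png",cv2.resize(r["wrist"]["image"][:,:,::-1],(800,600),interpolation=cv2.INTER_CUBIC));crop(r["scene"],205,120,375,300,4,"pics/s4.png")
pickle.dump(r,open("cams4.pkl","wb"))
w=r["wrist"];print(proj(w,[W(45,-110,45),W(-6,-110,40),W(-55.5,0,102),W(-14,80,53),W(-64,84,48)])*800/512)
delta(s,W(-55.5,0,160),np.pi/2+YAW)
E
```

```text
6.35 [  13.8 -109.5  203.9] [-0.2 -0.1  0.4] 0.3957109551350337 [-3.14142209e+00  2.07014015e-03  2.95352673e+00] [-0.12  0.41  1.79 -0.    0.94 -1.5 ]
[[399.36643708 332.6803111 ]
 [399.10600207 248.62474846]
 [636.36898156 162.39764186]
 [732.57741717 237.48654599]
 [748.41996641 146.22480268]]
d [ 69.4 109.2  43.8] r [1.000e-02 2.000e-02 1.497e+01]
```

View pics/s4.png

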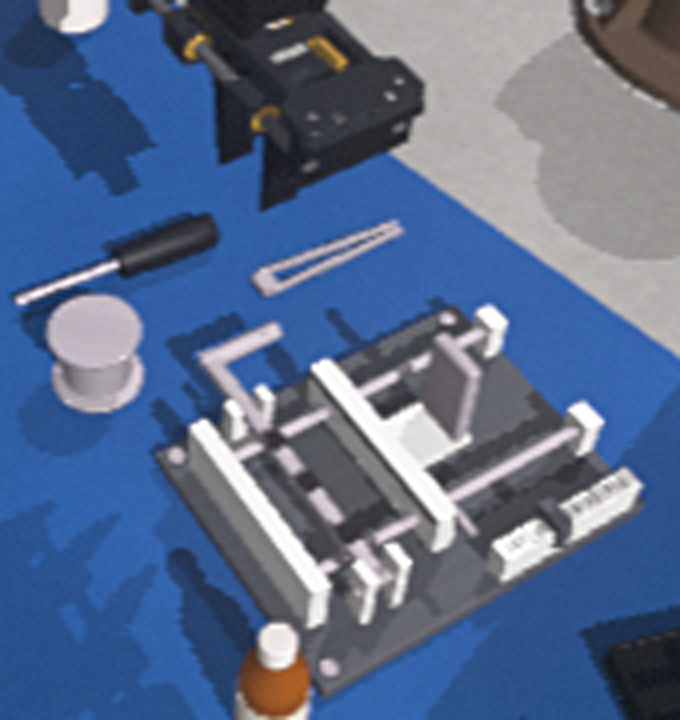

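View pics/w4.png

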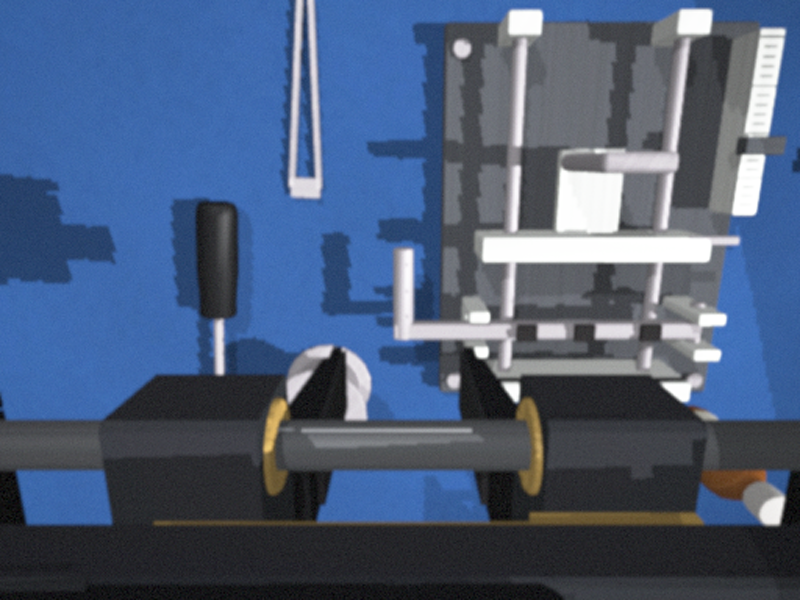

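Bar and pin lie level in the catch (pin end at (404,250), predicted (399,249)). Next, going over the tab with a quarter turn.

play_rows(
  increments=[
    {"dx": 9,"dy": 14,"dz": 0,"rx": 0,"ry": 0,"rz": 1.1},
    {"dx": 18,"dy": 28,"dz": 0,"rx": 0,"ry": 0,"rz": 2.2},
    {"dx": 27,"dy": 42,"dz": 0,"rx": 0,"ry": 0,"rz": 3.3},
    {"dx": 36,"dy": 56,"dz": 0,"rx": 0,"ry": 0,"rz": 4.4},
    {"dx": 45,"dy": 70,"dz": 0,"rx": 0,"ry": 0,"rz": 5.5},
    {"dx": 54,"dy": 84,"dz": 5,"rx": 0,"ry": 0,"rz": 6.6},
    {"dx": 63,"dy": 98,"dz": 10,"rx": 0,"ry": 0,"rz": 7.7},
    {"dx": 69,"dy": 109,"dz": 15,"rx": 0,"ry": 0,"rz": 8.8},
  ],
  fingers=0.65,
)

```text
t: 7.02
eef_pos: [496.4, 123.4, 357.8]
tcp_rot: [-3.14, 0.0, 2.027]
ft_force: [0.9, 0.4, -0.1]
opening: 0.649
```

```bash
python3 - <<'E'
from h import *
from cell import env,viewer
s=env.state()
h=hol(s);print(s["t"],h,s["joints"].round(2))
delta(s,W(-55.5,0,160),np.pi/2+YAW)
r=pickle.load(open("cams4.pkl","rb"))["scene"]
for a in(0,.03,.06):print((proj(r,[W(45,70-180*np.cos(a),40+180*np.sin(a)),W(-6,70-180*np.cos(a),40+180*np.sin(a))])-[205,120])*4+1.5)
E
```

```text
7.0167 [-56.2   0.4 186.8] [ 0.11  0.39  1.89 -0.    0.86 -0.34]
d [-0.7  0.1 26.8] r [-0.01  0.01  6.12]
[[206.40780509 361.70876988]
 [274.34122233 329.01005156]]
[[206.53485232 356.4638627 ]
 [274.76437178 323.71754317]]
[[206.79971515 351.35119907]
 [275.33190886 318.55131801]]
```

play_rows(
  increments=[
    {"dx": 0,"dy": 0,"dz": 4,"rx": 0,"ry": 0,"rz": 1.1},
    {"dx": 0,"dy": 0,"dz": 8,"rx": 0,"ry": 0,"rz": 2.2},
    {"dx": 0,"dy": 0,"dz": 12,"rx": 0,"ry": 0,"rz": 3.3},
    {"dx": 0,"dy": 0,"dz": 16,"rx": 0,"ry": 0,"rz": 4.4},
    {"dx": 0,"dy": 0,"dz": 20,"rx": 0,"ry": 0,"rz": 5.5},
    {"dx": 0,"dy": 0,"dz": 25,"rx": 0,"ry": 0,"rz": 6.1},
    {"dx": 0,"dy": 0,"dz": 27,"rx": 0,"ry": 0,"rz": 6.1},
    {"dx": 0,"dy": 0,"dz": 27,"rx": 0,"ry": 0,"rz": 6.1},
  ],
  fingers=0.65,
)

```text
t: 7.68
eef_pos: [496.3, 123.4, 329.1]
tcp_rot: [-3.138, 0.002, 1.39]
ft_force: [0.2, 0.0, 0.2]
opening: 0.65
```

```bash
python3 - <<'E'
from h import *
from cell import env,viewer
w=viewer.read_camera("wrist")
s=env.state()
h=hol(s);print(s["t"],h,s["joints"].round(2),s["opening"])
delta(s,W(-55.5,0,92),np.pi/2+YAW)
cv2.imwrite("pics/w5.png",cv2.resize(w["image"][:,:,::-1],(800,600),interpolation=cv2.INTER_CUBIC))
print(proj(w,[W(-55.5,18,102),W(-55.5,-18,102),W(-14,80,53),W(-64,84,48)])*800/512)
E
```

```text
7.7333 [-56.6   0.2 158.7] [ 0.11  0.43  1.92 -0.    0.8   0.3 ] 0.651489830352713
d [-0.4  0.8 66.7] r [-0.03  0.02  0.04]
[[406.24177213 303.42037114]
 [405.63838593 387.30175318]
 [497.58279581 146.28190179]
 [388.74019307 137.14283571]]
```

View pics/w5.png

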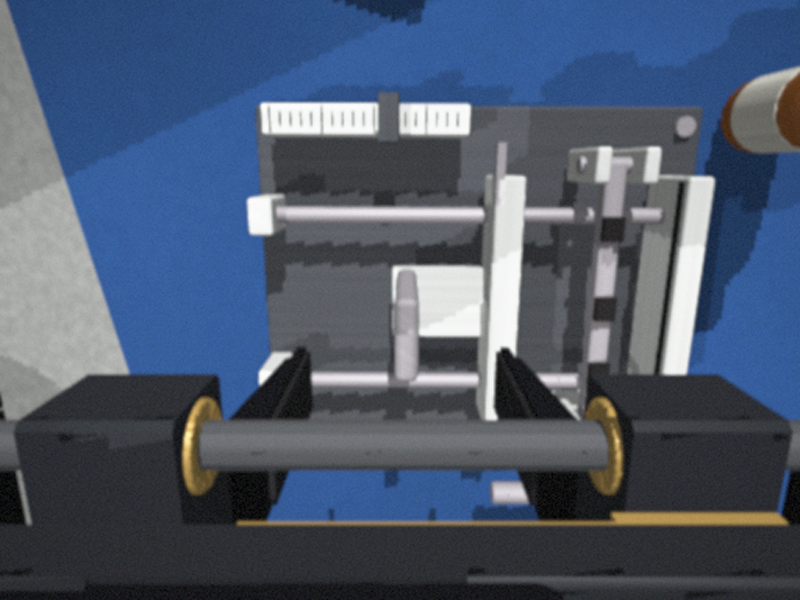

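The wrist view shows the tab at (406,300–380), centred between the fingers, with the pointer tip at (502,145) and index at (388,115).

play_rows(
  increments=[
    {"dx": 0,"dy": 1,"dz": 12,"rx": 0,"ry": 0,"rz": 0},
    {"dx": 1,"dy": 1,"dz": 24,"rx": 0,"ry": 0,"rz": 0},
    {"dx": 1,"dy": 1,"dz": 36,"rx": 0,"ry": 0,"rz": 0},
    {"dx": 1,"dy": 1,"dz": 48,"rx": 0,"ry": 0,"rz": 0},
    {"dx": 1,"dy": 1,"dz": 58,"rx": 0,"ry": 0,"rz": 0},
    {"dx": 1,"dy": 1,"dz": 66,"rx": 0,"ry": 0,"rz": 0},
    {"dx": 1,"dy": 1,"dz": 66,"rx": 0,"ry": 0,"rz": 0},
    {"dx": 1,"dy": 1,"dz": 66,"rx": 0,"ry": 0,"rz": 0},
  ],
  fingers=0.65,
)

```text
t: 8.4
eef_pos: [497.4, 124.1, 263.5]
tcp_rot: [-3.138, 0.002, 1.391]
ft_force: [-0.2, -0.4, 0.3]
opening: 0.652
```

play_rows(
  increments=[
    {"dx": 0,"dy": 0,"dz": 0,"rx": 0,"ry": 0,"rz": 0},
    {"dx": 0,"dy": 0,"dz": 0,"rx": 0,"ry": 0,"rz": 0},
    {"dx": 0,"dy": 0,"dz": 0,"rx": 0,"ry": 0,"rz": 0},
    {"dx": 0,"dy": 0,"dz": 0,"rx": 0,"ry": 0,"rz": 0},
    {"dx": 0,"dy": 0,"dz": 0,"rx": 0,"ry": 0,"rz": 0},
    {"dx": 0,"dy": 0,"dz": 0,"rx": 0,"ry": 0,"rz": 0},
    {"dx": 0,"dy": 0,"dz": 0,"rx": 0,"ry": 0,"rz": 0},
    {"dx": 0,"dy": 0,"dz": 0,"rx": 0,"ry": 0,"rz": 0},
  ],
  fingers=0,
)

```text
t: 9.07
eef_pos: [497.4, 124.1, 263.6]
tcp_rot: [-3.138, 0.002, 1.391]
ft_force: [-0.1, 0.9, 0.7]
opening: 0.149
```

play_rows(
  increments=[
    {"dx": 0,"dy": 0,"dz": 0,"rx": 0,"ry": 0,"rz": 0},
    {"dx": 0,"dy": 0,"dz": 0,"rx": 0,"ry": 0,"rz": 0},
    {"dx": 0,"dy": 0,"dz": 0,"rx": 0,"ry": 0,"rz": 0},
    {"dx": 0,"dy": 0,"dz": 0,"rx": 0,"ry": 0,"rz": 0},
  ],
  fingers=0,
)

```text
t: 9.4
eef_pos: [497.6, 124.1, 263.6]
tcp_rot: [-3.139, 0.002, 1.391]
ft_force: [2.3, -1.6, -2.7]
opening: 0.102
```

```bash
python3 - <<'E'
from h import *
from cell import env,viewer
w=viewer.read_camera("wrist")
s=env.state()
h=hol(s);print(s["t"],h,s["tcp_rot"],s["opening"],s["ft_force"].round(1))
cv2.imwrite("pics/w6.png",cv2.resize(w["image"][:,:,::-1],(800,600),interpolation=cv2.INTER_CUBIC))
pickle.dump(w,open("w6.pkl","wb"))
E
```

```text
9.45 [-55.5   1.1  92.6] [-3.13860036e+00  1.71218935e-03  1.39068720e+00] 0.10621256282144503 [ 2.3 -0.7 -0.9]
```

View pics/w6.png

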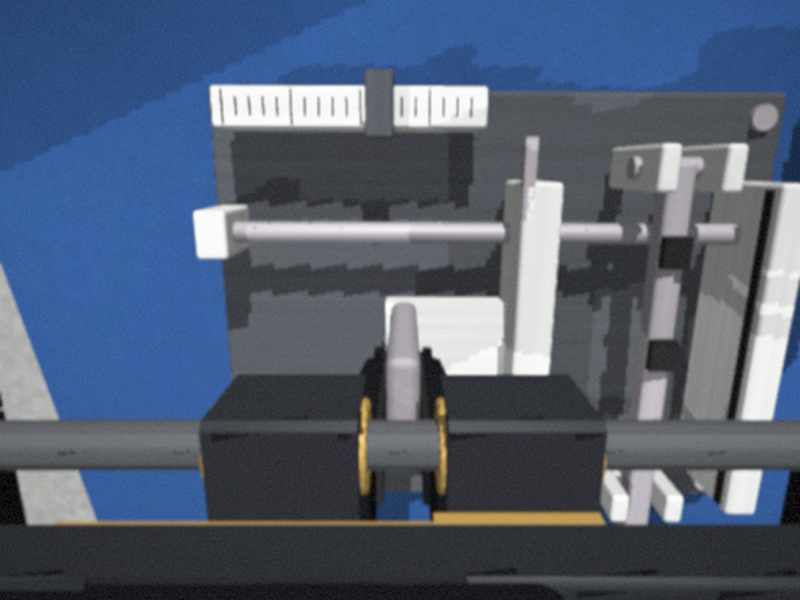

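```bash
cat >> h.py <<'E'
def hx(w,u,v,z):
    p=onz(w,(u+.5)*.64-.5,(v+.5)*.64-.5,z)[:2];return (RH.T@(p-T0)).round(1)
E
python3 - <<'E'
from h import *
w=pickle.load(open("w6.pkl","rb"))
print(hx(w,379,85,48),hx(w,366,72,48),hx(w,392,72,48),hx(w,531,140,53),hx(w,531,170,53),hx(w,349,106,38),hx(w,212,86,38),hx(w,487,86,38))
E
```

```text
[-64.2  98.8] [-68.6 102.9] [-59.8 103. ] [-12.4  81. ] [-11.7  71.1] [-75.5  93. ] [-124.6   99.5] [-26.  100.1]
```

Pulling about 50 mm towards the index.

play_rows(
  increments=[
    {"dx": 0,"dy": -5,"dz": 0,"rx": 0,"ry": 0,"rz": 0},
    {"dx": 0,"dy": -12,"dz": 0,"rx": 0,"ry": 0,"rz": 0},
    {"dx": 0,"dy": -20,"dz": 0,"rx": 0,"ry": 0,"rz": 0},
    {"dx": 0,"dy": -28,"dz": 0,"rx": 0,"ry": 0,"rz": 0},
    {"dx": 0,"dy": -36,"dz": 0,"rx": 0,"ry": 0,"rz": 0},
    {"dx": 0,"dy": -43,"dz": 0,"rx": 0,"ry": 0,"rz": 0},
    {"dx": 0,"dy": -48,"dz": 0,"rx": 0,"ry": 0,"rz": 0},
    {"dx": 0,"dy": -50,"dz": 0,"rx": 0,"ry": 0,"rz": 0},
  ],
  fingers=0,
)

```text
t: 10.12
eef_pos: [449.0, 133.1, 263.6]
tcp_rot: [3.141, 0.001, 1.391]
ft_force: [12.1, -3.4, -14.1]
opening: 0.104
```

```bash
python3 - <<'E'
from h import *
from cell import env,viewer
w=viewer.read_camera("wrist")
r={n:viewer.read_camera(n) for n in("top","scene")}
s=env.state()
h=hol(s);print(s["t"],h,s["tcp_rot"],s["opening"],s["ft_force"].round(1))
cv2.imwrite("pics/w7.png",cv2.resize(w["image"][:,:,::-1],(800,600),interpolation=cv2.INTER_CUBIC))
cv2.imwrite("pics/w7c.png",cv2.resize(w["image"][20:150,160:360,::-1],None,fx=4,fy=4,interpolation=cv2.INTER_CUBIC))
crop(r["scene"],205,120,375,300,4,"pics/s7.png");crop(r["top"],130,170,240,285,5,"pics/t7.png")
r["wrist"]=w;pickle.dump(r,open("c7.pkl","wb"))
E
```

```text
10.2667 [-104.1    1.1   92.6] [3.14143827e+00 9.42868136e-04 1.39059894e+00] 0.10301666246273371 [ 11.2  -1.9 -11.8]
```

View pics/w7.png

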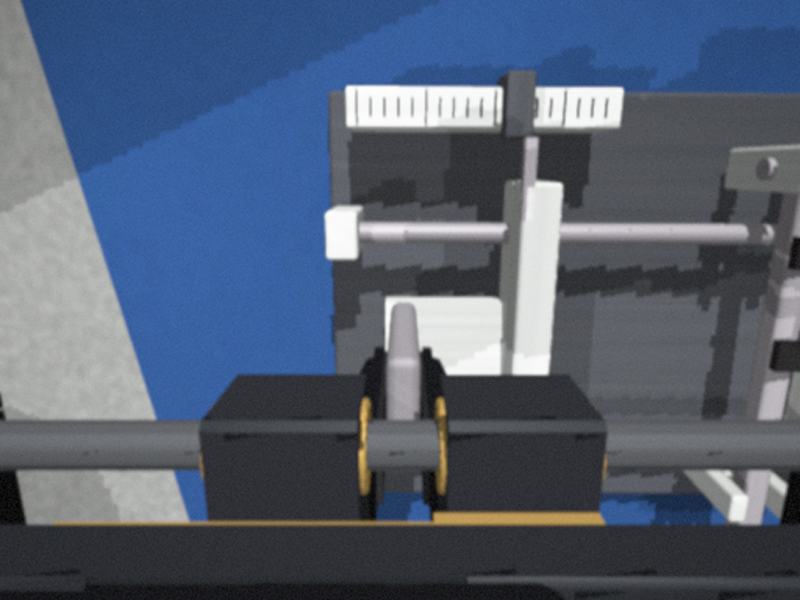

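View pics/w7c.png

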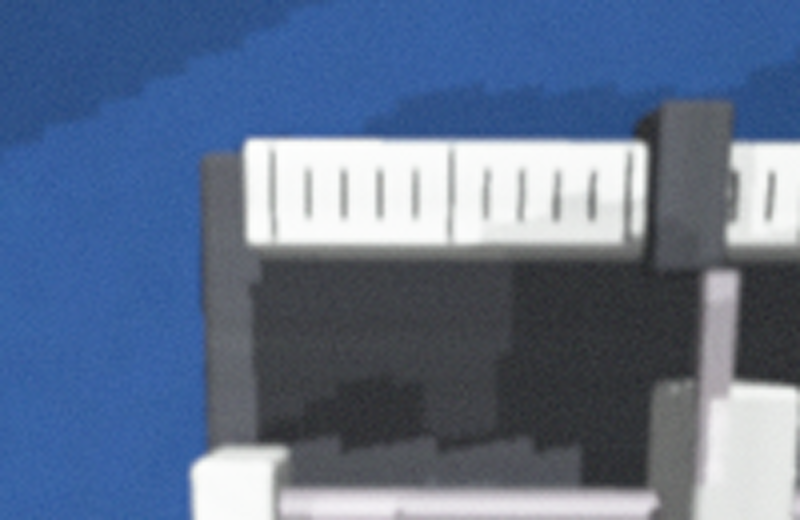

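View pics/s7.png

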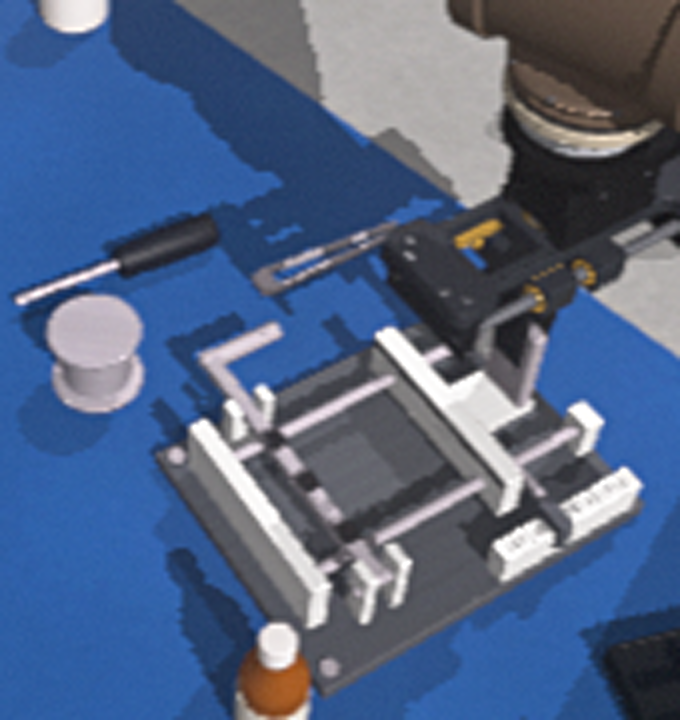

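```bash
cat >> h.py <<'E'
def hc(w,u,v,z,x0=160,y0=20,k=4):
    p=onz(w,x0+(u-(k-1)/2)/k,y0+(v-(k-1)/2)/k,z)[:2];return (RH.T@(p-T0)).round(2)
E
python3 - <<'E'
from h import *
r=pickle.load(open("c7.pkl","rb"));w=r["wrist"]
print("idx far",hc(w,660,105,48),hc(w,732,105,48),"near",hc(w,657,262,48),hc(w,726,262,48))
print("ptr tip",hc(w,703,275,53),hc(w,739,275,53),"base",hc(w,700,380,53),hc(w,734,380,53))
print("rail left end",hc(w,246,140,38),hc(w,246,240,38))
# row intensity profiles
g=w["image"].astype(int).sum(2)
for row in(50,60,70,80): print(row,g[row,310:352].tolist())
for row in(92,98,104): print(row,g[row,325:352].tolist())
E
```

```text
idx far [-69.35 103.27] [-59.82 103.33] near [-68.68  83.44] [-59.3   83.49]
ptr tip [-63.4   81.54] [-58.61  81.56] base [-62.96  67.95] [-58.36  67.98]
rail left end [-125.27   99.99] [-125.55   86.68]
50 [253, 253, 267, 260, 271, 258, 249, 251, 240, 194, 176, 140, 149, 163, 181, 250, 291, 309, 306, 308, 301, 299, 297, 294, 294, 287, 280, 291, 296, 298, 297, 288, 249, 244, 250, 263, 256, 266, 243, 262, 257, 261]
60 [746, 747, 747, 747, 747, 732, 645, 507, 657, 735, 725, 543, 293, 169, 207, 280, 301, 309, 306, 305, 299, 278, 297, 293, 290, 283, 290, 294, 294, 290, 296, 312, 478, 640, 689, 695, 693, 692, 706, 731, 740, 742]
70 [700, 709, 706, 709, 702, 641, 450, 451, 618, 682, 606, 406, 202, 183, 239, 300, 300, 303, 291, 298, 295, 296, 298, 290, 284, 293, 289, 288, 304, 285, 281, 313, 322, 341, 493, 632, 670, 689, 722, 733, 713, 600]
80 [606, 596, 598, 601, 579, 511, 398, 358, 378, 380, 320, 219, 148, 165, 219, 245, 261, 260, 263, 249, 249, 245, 244, 247, 261, 281, 277, 301, 304, 281, 304, 415, 555, 612, 613, 615, 617, 617, 609, 614, 611, 607]
92 [155, 165, 149, 154, 147, 154, 141, 154, 163, 202, 304, 433, 546, 582, 602, 593, 594, 592, 528, 374, 213, 141, 138, 151, 153, 146, 162]
98 [161, 157, 159, 163, 137, 158, 164, 152, 171, 214, 279, 420, 483, 509, 494, 512, 505, 496, 437, 293, 174, 159, 136, 149, 147, 159, 157]
104 [147, 172, 156, 143, 149, 158, 160, 156, 183, 226, 333, 458, 499, 496, 509, 506, 512, 478, 389, 249, 159, 148, 161, 164, 150, 158, 149]
```

Pointer is about 2.9 mm short of the index's middle; the arm also yields about 1.4 mm under the spring, so I command 4.3.

play_rows(
  increments=[
    {"dx": 0,"dy": -2,"dz": 0,"rx": 0,"ry": 0,"rz": 0},
    {"dx": 0,"dy": -4.3,"dz": 0,"rx": 0,"ry": 0,"rz": 0},
    {"dx": 0,"dy": -4.3,"dz": 0,"rx": 0,"ry": 0,"rz": 0},
    {"dx": 0,"dy": -4.3,"dz": 0,"rx": 0,"ry": 0,"rz": 0},
    {"dx": 0,"dy": -4.3,"dz": 0,"rx": 0,"ry": 0,"rz": 0},
    {"dx": 0,"dy": -4.3,"dz": 0,"rx": 0,"ry": 0,"rz": 0},
  ],
  fingers=0,
)

```text
t: 10.77
eef_pos: [446.1, 133.5, 263.6]
tcp_rot: [3.138, 0.0, 1.39]
ft_force: [10.5, -4.7, -8.3]
opening: 0.105
```

```bash
python3 - <<'E'
from h import *
from cell import env,viewer
s0=env.state()
w=viewer.read_camera("wrist")
r={n:viewer.read_camera(n) for n in("top","scene")}
s=env.state()
print(hol(s0));h=hol(s);print(s["t"],h,s["tcp_rot"],s["opening"],s["ft_force"].round(1))
cv2.imwrite("pics/w8c.png",cv2.resize(w["image"][20:150,260:400,::-1],None,fx=4,fy=4,interpolation=cv2.INTER_CUBIC))
crop(r["scene"],205,120,375,300,4,"pics/s8.png");crop(r["top"],130,170,240,285,5,"pics/t8.png")
r["wrist"]=w;pickle.dump(r,open("c8.pkl","wb"))
g=w["image"].astype(int).sum(2)
for row in(50,60,70,80): print(row,g[row,315:365].tolist())
for row in(92,98,104): print(row,g[row,325:352].tolist())
E
```

```text
[-106.8    1.1   92.6]
10.9167 [-106.8    1.1   92.6] [3.13843177e+00 4.00761674e-04 1.39037710e+00] 0.10335377493950341 [10.9 -5.2 -9.2]
50 [264, 250, 257, 256, 266, 271, 255, 221, 193, 185, 157, 157, 137, 177, 234, 279, 302, 299, 294, 311, 307, 298, 295, 288, 291, 288, 284, 297, 296, 299, 285, 262, 245, 258, 256, 256, 246, 251, 262, 246, 255, 259, 250, 264, 267, 243, 254, 258, 255, 255]
60 [746, 746, 747, 746, 733, 614, 509, 654, 738, 718, 539, 274, 169, 201, 267, 287, 303, 308, 298, 291, 294, 290, 282, 283, 286, 285, 284, 288, 290, 294, 309, 446, 635, 691, 690, 688, 692, 701, 729, 742, 739, 738, 737, 739, 742, 739, 741, 739, 739, 705]
70 [709, 708, 705, 703, 640, 439, 433, 627, 679, 621, 398, 186, 179, 235, 288, 301, 302, 304, 299, 296, 293, 288, 282, 289, 281, 284, 290, 295, 298, 282, 288, 287, 353, 517, 648, 671, 689, 718, 736, 704, 536, 452, 632, 719, 731, 730, 733, 728, 690, 492]
80 [618, 615, 607, 593, 536, 433, 374, 380, 358, 289, 188, 134, 169, 230, 246, 268, 267, 250, 267, 279, 284, 284, 287, 283, 281, 298, 290, 296, 289, 294, 402, 558, 607, 614, 615, 610, 610, 619, 619, 615, 617, 618, 611, 615, 641, 689, 700, 693, 631, 565]
92 [156, 170, 159, 162, 162, 151, 159, 142, 170, 198, 313, 447, 549, 589, 590, 589, 590, 584, 533, 362, 201, 159, 157, 141, 157, 152, 148]
98 [150, 168, 162, 145, 151, 165, 154, 166, 172, 221, 314, 427, 500, 491, 505, 504, 508, 481, 398, 257, 166, 144, 149, 144, 154, 155, 157]
104 [152, 162, 126, 161, 154, 162, 171, 165, 185, 255, 346, 465, 508, 509, 503, 502, 495, 460, 344, 201, 161, 158, 154, 170, 151, 152, 144]
```

View pics/w8c.png

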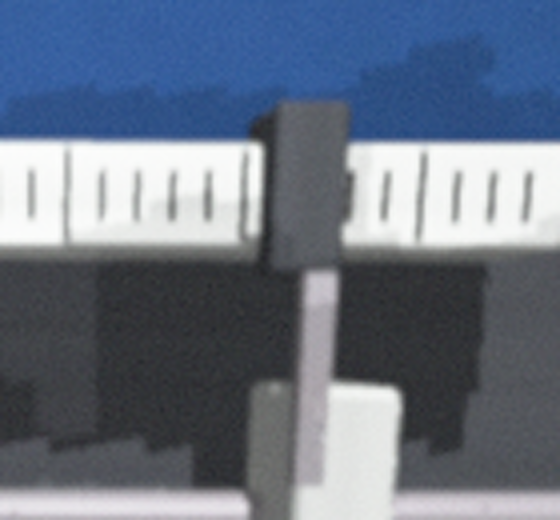

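View pics/s8.png

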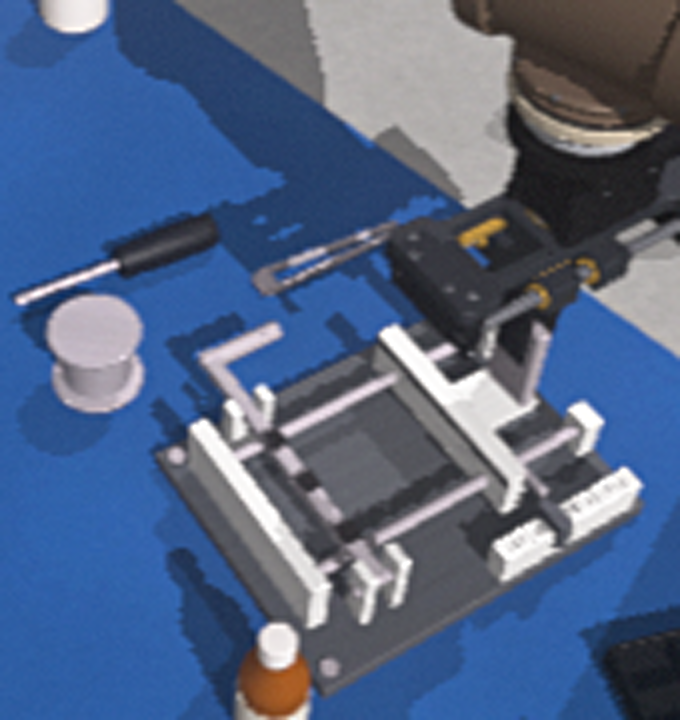

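View pics/t8.png

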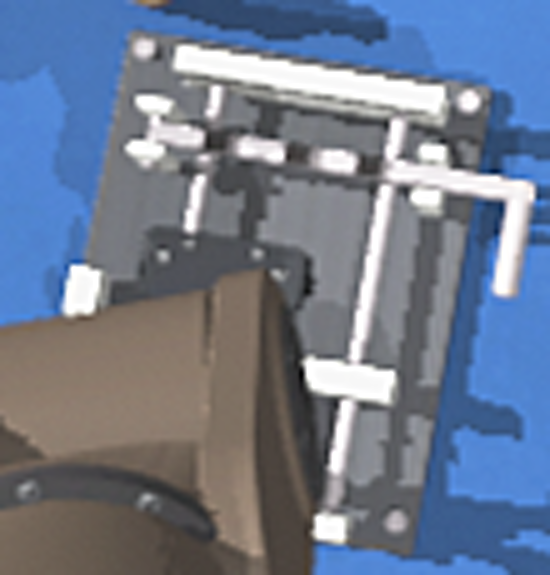

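```bash
python3 - <<'E'
from h import *
r=pickle.load(open("c8.pkl","rb"));w=r["wrist"]
H=lambda u,v,z:hc(w,u,v,z,260,20,4)
print("idx far",H(278,105,48),H(350,105,48),"near",H(272,262,48),H(342,262,48))
for z in(53,55):print("ptr tip",H(302,275,z),H(338,275,z),"base",H(298,380,z),H(334,380,z))
s=r["scene"]
S=lambda u,v,z:hc(s,u,v,z,205,120,4)
# pointer centreline and index in scene
cv2.imwrite("pics/s8c.png",cv2.resize(s["image"][225:270,315:370,::-1],None,fx=12,fy=12,interpolation=cv2.INTER_CUBIC))
E
```

```text
idx far [-69.18 103.34] [-59.64 103.4 ] near [-68.86  83.5 ] [-59.33  83.55]
ptr tip [-65.76  81.58] [-60.97  81.6 ] base [-65.46  67.98] [-60.59  68.01]
ptr tip [-66.2   81.48] [-61.46  81.5 ] base [-65.9   68.03] [-61.08  68.05]
```

View pics/s8c.png

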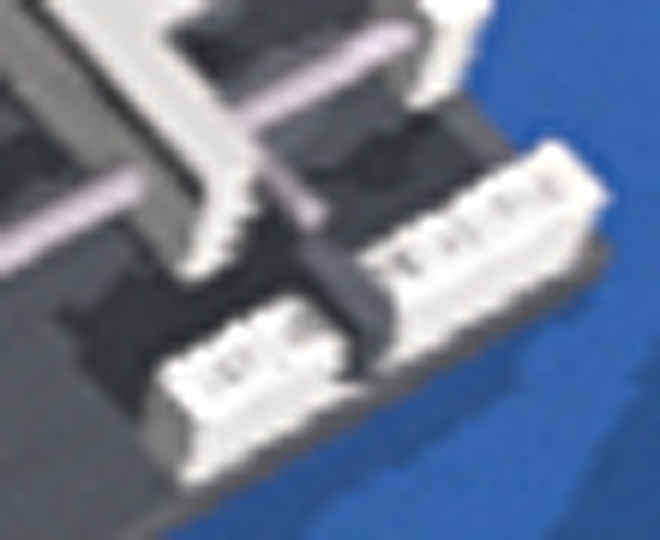

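play_rows(
  increments=[
    {"dx": 0,"dy": -2.1,"dz": 0,"rx": 0,"ry": 0,"rz": 0},
    {"dx": 0,"dy": -2.1,"dz": 0,"rx": 0,"ry": 0,"rz": 0},
    {"dx": 0,"dy": -2.1,"dz": 0,"rx": 0,"ry": 0,"rz": 0},
    {"dx": 0,"dy": -2.1,"dz": 0,"rx": 0,"ry": 0,"rz": 0},
    {"dx": 0,"dy": -2.1,"dz": 0,"rx": 0,"ry": 0,"rz": 0},
    {"dx": 0,"dy": -2.1,"dz": 0,"rx": 0,"ry": 0,"rz": 0},
    {"dx": 0,"dy": -2.1,"dz": 0,"rx": 0,"ry": 0,"rz": 0},
    {"dx": 0,"dy": -2.1,"dz": 0,"rx": 0,"ry": 0,"rz": 0},
  ],
  fingers=0,
)

```text
t: 11.58
eef_pos: [445.1, 133.6, 263.6]
tcp_rot: [3.135, -0.0, 1.39]
ft_force: [11.7, -5.1, -8.6]
opening: 0.104
```

```bash
python3 - <<'E'
from h import *
from cell import env,viewer
w=viewer.read_camera("wrist")
sc=viewer.read_camera("scene")
s=env.state()
h=hol(s);print(s["t"],h,s["qvel"].round(4),s["opening"],s["ft_force"].round(1))
cv2.imwrite("pics/w9c.png",cv2.resize(w["image"][20:150,260:400,::-1],None,fx=4,fy=4,interpolation=cv2.INTER_CUBIC))
cv2.imwrite("pics/s9.png",cv2.resize(sc["image"][:,:,::-1],(800,600)))
pickle.dump(w,open("c9.pkl","wb"))
E
```

```text
11.6833 [-107.3    1.2   92.5] [-0.0014 -0.0002  0.0007  0.0007 -0.0001  0.0004] 0.10324500289602659 [10.4 -5.8 -9. ]
```

View pics/w9c.png

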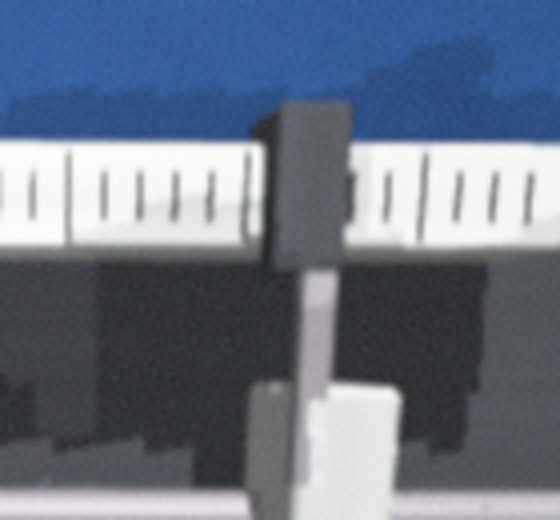

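View pics/s9.png

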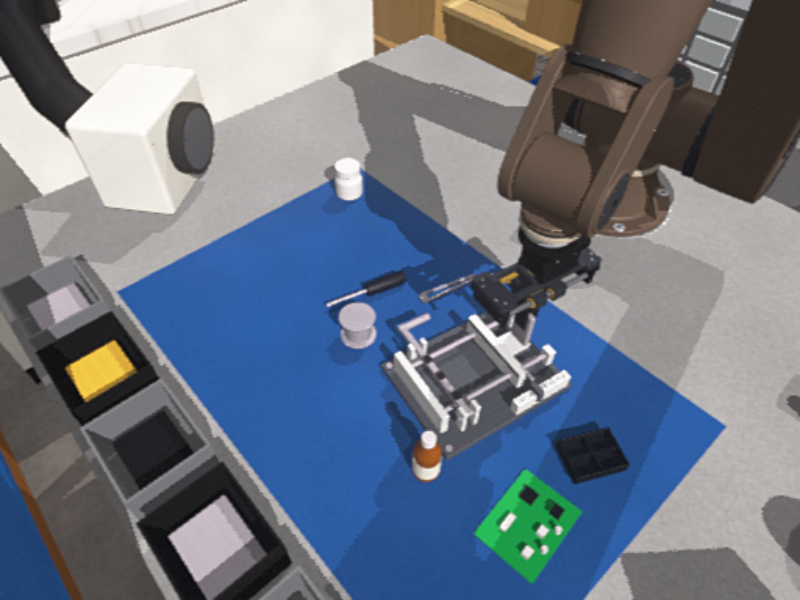

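```bash
python3 - <<'E'
from h import *
w=pickle.load(open("c9.pkl","rb"))
H=lambda u,v,z:hc(w,u,v,z,260,20,4)
a=(H(280,105,48)+H(352,105,48))/2;b=(H(273,262,48)+H(344,262,48))/2
print(a,b)
for z in(53,54,55):print(z,(H(301,275,z)+H(337,275,z))/2)
E
```

```text
[-64.46 103.43] [-64.21  83.56]
53 [-63.83   81.625]
54 [-64.065  81.575]
55 [-64.295  81.525]
```

Pointer is at −63.8 to −64.3 and the index at −64.2: level within measuring accuracy. The arm is steady, so I hand in.

```bash
python3 - <<'E'
from cell import env
print(env.job_done()); s=env.state(); print(s["t"],s["eef_pos"],s["opening"])
E
```

```text
the job is handed in; nothing more can be done
None
the job is handed in; nothing more can be done
```

I did both steps in the order asked and handed the job in at about 11.7 s, still holding the jaw at the index with the bar down.

- **Bar:** I gripped it by its pin, swung it down and pressed it onto its end stop. The reading just after it reached the stop was 38 N, then it held at about 14 N before I let go. The last pictures show it lying in the catch. The pin end in the wrist view was about 3 camera pixels (about 2 mm) sideways from my prediction. The tab, pointer and index were off by a similar amount, so I took this as calibration error.
- **Jaw:** I gripped it by its tab and pulled it out about 51.8 mm against roughly 12 N. The last wrist view puts the pointer at holder x −63.8 to −64.3, depending on the height assumed for the pointer's top face. The index middle is at −64.2. The first measurements of the distance disagreed slightly, from 50.8 to 51.6 mm, so I expect the pointer to be within about 0.5 mm, though at worst it could be about 1 mm off.
- **Hold:** At the last reading the arm was still and the grip was firm.
- **Other things:** Nothing else on the bench appears to have moved in the last scene picture. I compared this by eye only.

After hand-in no further readings were possible, so I could not check the second that followed.

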